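Fit the T-handle and shut the knife vice

TASK

The orange T-handle has come off the small green knife vice on this knife maker's stall. Put the handle fully home on the vice's square spindle, then use it to turn the spindle clockwise, seen from above, as far as it goes, so that the jaw shuts on the knife. Let go and leave the handle fully seated on the spindle; do not push the jar, the whetstone or the leather sheath about.

Things in the scene. Friction and masses are not known exactly. Their poses are not given: they have to be found in the camera images.
- handle: T-handle standing on the table, 58 mm tall: aluminium square hub (34 x 34 x 28 mm) under an orange grip bar (75 long, 16 wide, from 28 to 58 mm above the underside). Square blind bore in the hub's underside, 17.6 mm wide, 24 mm deep, 2 mm chamfer, sides parallel to the hub's. Origin: centre of the hub's underside, on the bore axis; x along the bar, z up.
- spindle_seat (a point): Centre of the top of the round black collar (48 mm across, 46 mm above the table) on which the hub must sit. The bright square steel spindle, 16 mm wide, rises 22 mm from it (top 2 mm narrower). Turns with the spindle: x and y normal to the square's sides, z up its axis. The bore fits at any of the four quarter turns.
- spindle (a joint): Turn of the vice's square spindle, in rad: 0 is open, it grows clockwise seen from above, and the end stop (jaws shut) is at 1.3. It stays where it is left.
- vice: Green cam vice fixed to the table: base 145 x 110 x 20 mm, jaws 50 mm high, a dark-handled knife standing edge up between them (blade top 55 mm above the table, handle sticking out 110 mm past the base on the +y side). Origin: on the table under the spindle axis; x from the spindle to the jaws, 25 to 95 mm away; z up.
- tin: Amber glass jar with a steel lid, 56 mm across, 65 mm tall; a bystander. Origin: centre of its underside.
- stone: Grey whetstone in a wooden tray, 120 x 45 x 28 mm; a bystander. Origin: centre of its underside, x along its length.
- sheath: Stiff brown leather knife sheath lying flat, 170 x 50 x 14 mm; a bystander. Origin: centre of its underside, x along its length.
There are look-alikes about, which are no part of the job. Of the things that look like the handle, the middle-sized one is meant.

How it is judged:
By the outcome, as a careful person would: the job done as asked, in the order asked, and still so for the second after the job is handed in, with the robot touching nothing.
It also fails if it takes over 53 s, if anything falls off the work surface, if the arm or the gripper's body presses on something with over 40 N, if the wrist force passes 120 N, or if a joint passes its speed limit or range.

ROBOT

A 6-joint arm with a two-finger parallel gripper is mounted at the origin on the work surface. World frame = base frame: x ahead of the robot, y to its left, z up, the work surface at z = 0. Lengths are in m, angles in rad, forces in N, time in s.
With the tool pointing down it reaches from about 0.425 to 0.95 m from the base axis. Payload 3.5 kg.
Tool frame: the origin (TCP) lies at the very end of the fingers, on their centre line; the grasp point (between the pads) lies 19 mm behind it (arm.tcp_to_grasp is the distance from the TCP to the grasp point, in m); x points along the fingers, y is the direction in which the jaws open and shut, and the axes are right-handed (so a half turn about x gives the same grasp; the last joint's range is limited). The gripper opens to 85 mm and grips with 20 to 120 N. Pads are 22 mm wide; open, the fingers measure 114 mm over their backs; the gripper's body (76 mm by 85 mm) begins 54 mm behind the grasp point. The pads swing forward as they close: fully open they stand 13 mm farther back than shut.
Start: joints at [1.125, 0.286, 1.577, -0, 1.279, -0.15], TCP at [0.197, 0.646, 0.231] pointing down, gripper open.
Joint ranges: [-2.77, 2.77], [-0.9, 2.22], [0.21, 2.48], [-1.53, 4.67], [0.24, 2.81], [-2.84, 2.84]. Speed limits (rad/s): [2.79, 2.79, 3.14, 3.14, 3.14, 3.14].

INTERFACE

Orientations are given as a unit quaternion [w, x, y, z].
In Python, from rig import telemetry, vision, workorder, arm gives the robot as it stands. The module is installed in compiled form; this text tells all that it offers.
- The arm moves only by the shell command python3 -m creep 'ROWS' [OPENING] [FORCE]. ROWS is text: rows parted by semicolons, each of 4 numbers parted by spaces: the shift along the world's x, y, z normalised to -1 to 1, where 1 is 0.03 m, then the turn about the world's z normalised to -1 to 1, where 1 is 0.12 rad. In form: tx ty tz spin; .... A call has 1 to 12 rows; each row shifts and turns the commanded pose from where the row before left it; what a row does not reach is not made up. A row lasts 1/12 s, in which the tool goes at most 41.7 mm and 7.16 degrees, less where a joint would pass 70% of its speed; a pose out of reach is approached as far as the arm can. A call with a number of a shift or a turn outside -1 to 1 is refused whole. A call with a gripper value outside its range is refused whole. OPENING is the closure, from 0 (fully open) to 1 (shut), set as the call begins (- or left out, the last holds). The fingers move at their own pace and stop on an object; FORCE is the grip in N (left out, the last holds). Time passes only in rows, so rows that do not move let the fingers close. It gives the time, the measured TCP pose, the force and the opening at its end, in the units of the state.
- telemetry.observe(): the state, without advancing time (a new reading comes with each control period).
- vision.capture(name): name is "scene" or "top" or "wrist"; returns a dict with "frame" (400x640x3 uint8, red, green, blue), "range_z" (400x640 float32, m along the optical axis (not along the pixel's ray), 0 where there is no reading), "mtx" (3x3 intrinsics, pixels), "rvec" (rotation vector, rad) and "tvec" (3), from world to camera coordinates, as OpenCV has them; the wrist camera has in their place "hand_eye" (4x4, takes a point from camera to tool coordinates, whose origin is the TCP and whose axes are the tool frame's). Camera axes: x right, y down, z forward; pixel columns grow to the right and rows downward; lengths in m; the calibration is good to about 2 mm. The wrist camera is an equidistant fisheye: a pixel r from the principal point sees the ray r / f radians off the axis. A picture is of the moment at which its call begins: read the wrist's pose just before it.
- workorder.hand_in(): hands the job in, once; it reports no verdict.
Trained networks look in a picture, given as the dict that the camera call returned (one of the last four; its "shot" number tells which), for a name from the list of things; names that differ only in an ending like _2 or _b are one class to them, and where a whole thing is asked for, a point or a joint stands for the part that bears it (a point fixed in the world has none). Each returns a list of dicts, best first, with "score" (0 to 1); they miss things now and then, are a little off and sometimes report something else, mostly with a low value. They report only what shows in the picture. A call takes as long as a camera call. They do not tell look-alikes from the thing itself.
- vision.recognise(picture, name): "point" ([x, y, z] in m, in world coordinates, good to about 4 mm: the middle of the surface that is visible of it).
The state is a dict: "time": time; "joints": joint angles; "dq": joint speeds; "effort": joint torques, N m; "ee_pos": TCP position; "tcp_rot": TCP orientation; "contact_force": force on the tool from outside, world axes, zero at the start; "moment": the same for the moment, N m; "opening": opening from 0.0 (shut) to 1.0 (fully open).
Only numpy, scipy, OpenCV 4.12 (cv2) and the standard library are available. Lean on these libraries where they do the work, as an engineer would, in place of code of your own. Each camera call takes 0.05 s, during which the arm holds its last target.

## Working session

There is one attempt and no reset: what is moved stays moved. The work goes in short steps, Python scripts to look and compute and a shell command to move; the robot and the scene stay as the last step left them, time stands still between calls to the robot, and variables do not carry over. Pictures are saved under pics/ and viewed, and the job is handed in when it is done.

```bash
mkdir -p pics
cat > h.py <<'E'
import numpy as np, cv2
from rig import telemetry, vision, workorder, arm
def save(p,n):
    cv2.imwrite('pics/'+n+'.png', p['frame'][:,:,::-1])
def cloud(p):
    K=p['mtx'];R,_=cv2.Rodrigues(np.array(p['rvec'],float));t=np.array(p['tvec'],float).reshape(3)
    z=p['range_z'];v,u=np.mgrid[0:z.shape[0],0:z.shape[1]]
    c=np.stack([(u-K[0][2])/K[0][0]*z,(v-K[1][2])/K[1][1]*z,z],-1)
    w=(c-t)@R
    w[z==0]=np.nan
    return w
E
python3 - <<'E'
from h import *
s=telemetry.observe();print(s['time'],s['ee_pos'],s['tcp_rot'],s['opening'],arm.tcp_to_grasp)
for n in ['scene','top']:
    p=vision.capture(n);save(p,n+'0');np.savez(n+'0.npz',**{k:np.array(p[k]) for k in ['frame','range_z','mtx','rvec','tvec']})
    for q in ['handle','spindle_seat','vice','tin','stone','sheath']:
        for d in vision.recognise(p,q): print(n,q,np.round(d['point'],3),round(d['score'],2))
E
```

```text
0.0 [0.19646786 0.64509556 0.22994142] [ 0.6991337   0.1034147   0.69963582 -0.10501044] 1.0024586679703624 0.0187
scene handle [ 0.36  -0.134  0.055] 0.87
scene handle [ 0.419 -0.271  0.031] 0.82
scene handle [ 0.515 -0.235  0.041] 0.56
scene spindle_seat [0.551 0.227 0.046] 0.86
scene tin [ 0.654 -0.144  0.058] 0.62
scene stone [ 0.489 -0.045  0.025] 0.96
scene sheath [ 0.613 -0.374  0.016] 0.88
top handle [ 0.505 -0.234  0.058] 0.77
top handle [ 0.351 -0.129  0.079] 0.68
top handle [ 0.411 -0.265  0.047] 0.49
top spindle_seat [0.542 0.233 0.047] 0.81
top vice [0.574 0.238 0.044] 0.89
top tin [ 0.63  -0.136  0.065] 0.62
top stone [ 0.469 -0.038  0.027] 0.72
top sheath [ 0.597 -0.375  0.012] 0.6
```

View pics/scene0.png

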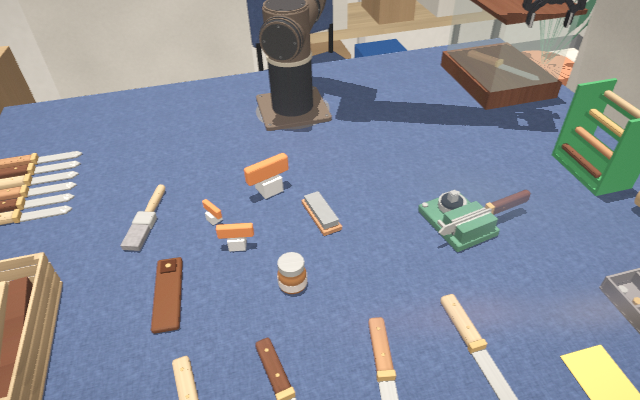

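View pics/top0.png

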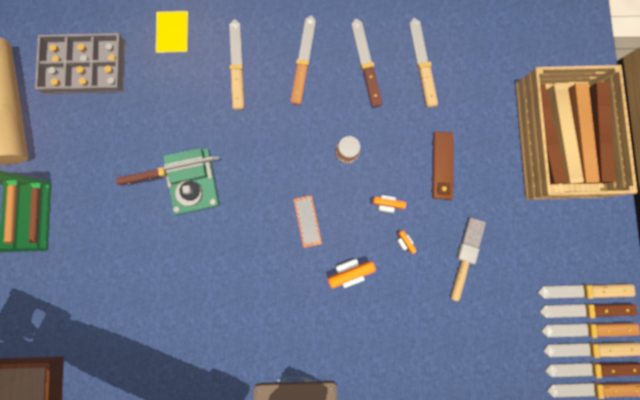

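The middle-sized handle sits at top-view pixel (389,203), with the larger one at (352,274) and the small one at (407,241). The vice spindle is at about (189,192). Next I'll measure poses from the depth images.

Run:
```python
from h import *
for n in ['scene','top']:
    p=dict(np.load(n+'0.npz'));w=cloud(p);f=p['frame'].astype(int)
    g=(abs(w[...,0]-.5)<.3)&(abs(w[...,1]-0)<.4)&(f[...,2]>60)
    print(n,'table z',np.nanmedian(w[...,2][g&(abs(w[...,2])<.02)]))
    hsv=cv2.cvtColor(p['frame'],cv2.COLOR_RGB2HSV)
    m=(hsv[...,0]<20)&(hsv[...,1]>150)&(hsv[...,2]>120)
    for c in [(.505,-.234),(.355,-.13),(.415,-.268)]:
        k=m&(np.hypot(w[...,0]-c[0],w[...,1]-c[1])<.07)
        q=w[k]; zt=np.nanpercentile(q[:,2],90); t=q[q[:,2]>zt-.006]
        r=cv2.minAreaRect((t[:,:2]*1000).astype(np.float32)); print(n,c,len(t),'ztop',zt,r)
    # spindle
    k=(np.hypot(w[...,0]-.545,w[...,1]-.23)<.05)&(w[...,2]>.055)
    q=w[k]; print('spindle',len(q),np.nanmedian(q,0),np.nanmax(q[:,2]))
    k=(np.hypot(w[...,0]-.545,w[...,1]-.23)<.05)&(abs(w[...,2]-.046)<.004)&(f.max(-1)<90)
    q=w[k]; print('collar',len(q),cv2.minEnclosingCircle((q[:,:2]*1000).astype(np.float32)))
p=dict(np.load('top0.npz'));f=p['frame']
cv2.imwrite('pics/crop_top.png',np.hstack([cv2.resize(f[140:230,140:230],None,fx=4.4,fy=4.4,interpolation=cv2.INTER_CUBIC),cv2.resize(f[175:265,345:435],None,fx=4.4,fy=4.4,interpolation=cv2.INTER_CUBIC)])[:,:,::-1])
p=dict(np.load('scene0.npz'));f=p['frame']
cv2.imwrite('pics/crop_sc.png',np.hstack([cv2.resize(f[170:260,410:500],None,fx=4.4,fy=4.4,interpolation=cv2.INTER_CUBIC),cv2.resize(f[180:270,190:280],None,fx=4.4,fy=4.4,interpolation=cv2.INTER_CUBIC)])[:,:,::-1])
```

```text
scene table z -0.0011662846416771134
scene (0.505, -0.234) 105 ztop 0.0516007048958318 ((515.3358764648438, -230.76031494140625), (71.07070922851562, 7.581504821777344), 82.86581420898438)
scene (0.355, -0.13) 145 ztop 0.07580372979840204 ((357.8126220703125, -133.87643432617188), (11.892154693603516, 103.837646484375), 15.076454162597656)
scene (0.415, -0.268) 38 ztop 0.04006316233635276 ((423.91571044921875, -272.9441833496094), (46.140869140625, 9.78075885772705), 42.45269012451172)
spindle 73 [0.55213176 0.23333717 0.06383232] 0.06926748452773562
collar 23 ((560.6824951171875, 224.43746948242188), 15.591652870178223)
top table z 0.00043015726268421414
top (0.505, -0.234) 164 ztop 0.059627213790806335 ((505.443603515625, -230.47406005859375), (72.79537963867188, 13.682947158813477), 78.23052978515625)
top (0.355, -0.13) 235 ztop 0.08502448988598409 ((346.1244812011719, -133.9398651123047), (22.333852767944336, 104.3912124633789), 19.51997947692871)
top (0.415, -0.268) 68 ztop 0.046078378242166235 ((414.0224609375, -270.3436584472656), (54.26149368286133, 9.925191879272461), 31.162569046020508)
spindle 66 [0.54748881 0.23404463 0.06688028] 0.07145944464390666
collar 144 ((547.9730834960938, 234.51979064941406), 21.762096405029297)
```

View pics/crop_top.png

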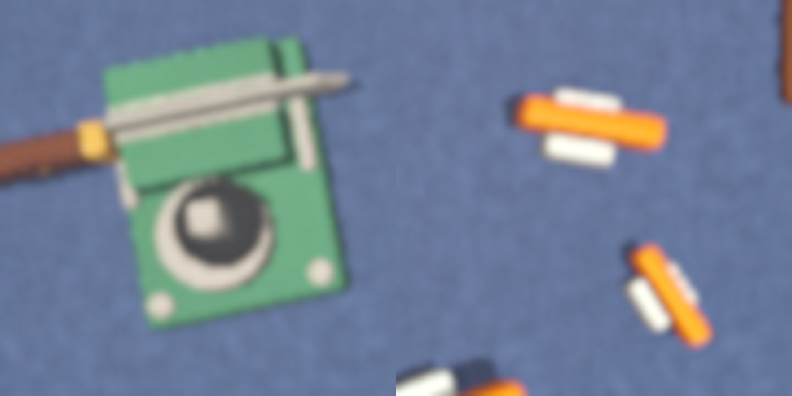

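View pics/crop_sc.png

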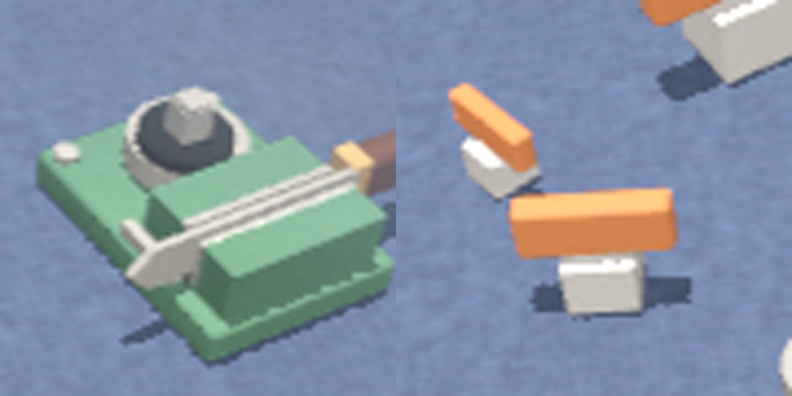

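The scene crop confirms the right handle: bar upright, hub below it, bore underneath. Next I'll work out the yaw bookkeeping and take a wrist image.

```bash
cat >> h.py <<'E'
from scipy.spatial.transform import Rotation as Rn
def R(s): 
    q=np.array(s['tcp_rot']);return Rn.from_quat([q[1],q[2],q[3],q[0]]).as_matrix()
def yaw(s):
    y=R(s)[:,1];return np.arctan2(y[1],y[0])
def st():
    s=telemetry.observe();print('t',round(s['time'],2),'p',np.round(s['ee_pos'],4),'jawyaw',round(np.degrees(yaw(s)),2),'xaxis',np.round(R(s)[:,0],3),'j',np.round(s['joints'],3),'F',np.round(s['contact_force'],1),'M',np.round(s['moment'],2),'op',round(s['opening'],3));return s
def wpix(p,s,uv):  # rays in world
    K=p['mtx'];H=np.array(p['hand_eye']);uv=np.atleast_2d(uv).astype(float)
    d=(uv-[K[0][2],K[1][2]])/[K[0][0],K[1][1]];r=np.linalg.norm(d,axis=1);k=np.sinc(r/np.pi)
    ray=np.c_[d*k[:,None],np.cos(r)]
    T=np.eye(4);T[:3,:3]=R(s);T[:3,3]=s['ee_pos'];T=T@H
    return T[:3,3],ray@T[:3,:3].T
def atz(p,s,uv,z):
    o,r=wpix(p,s,uv);return o+r*((z-o[2])/r[:,2])[:,None]
def wcloud(p,s):
    z=p['range_z'];v,u=np.mgrid[0:z.shape[0],0:z.shape[1]]
    o,r=wpix(p,s,np.c_[u.ravel(),v.ravel()])
    K=p['mtx'];d=np.c_[(u.ravel()-K[0][2])/K[0][0],(v.ravel()-K[1][2])/K[1][1]];c=np.cos(np.linalg.norm(d,axis=1))
    zz=z.ravel().copy();zz[zz==0]=np.nan
    return (o+r*(zz/c)[:,None]).reshape(z.shape+(3,))
def toimg(p,s,P):
    K=p['mtx'];H=np.array(p['hand_eye']);T=np.eye(4);T[:3,:3]=R(s);T[:3,3]=s['ee_pos'];T=T@H
    c=(np.atleast_2d(P)-T[:3,3])@T[:3,:3];h=np.hypot(c[:,0],c[:,1]);th=np.arctan2(h,c[:,2])
    return np.c_[c[:,0]/h*th*K[0][0]+K[0][2],c[:,1]/h*th*K[1][1]+K[1][2]]
def wshot(n):
    s=st();p=vision.capture('wrist');save(p,n)
    np.savez(n+'.npz',**{k:np.array(p[k]) for k in ['frame','range_z','mtx','hand_eye']},tcp_rot=s['tcp_rot'],ee_pos=s['ee_pos']);return s,p
E
python3 - <<'E'
from h import *
s,p=wshot('w0');print(p['mtx'],p['hand_eye'])
E
```

```text
t 0.7 p [0.1967 0.6457 0.2314] jawyaw 73.05 xaxis [ 0.  0. -1.] j [ 1.125  0.286  1.577 -0.     1.279 -0.15 ] F [ 1.1  0.2 -1.1] M [0.01 0.01 0.01] op 1.002
[[309.70691629   0.         320.36640258]
 [  0.         309.70691629 201.17641268]
 [  0.           0.           1.        ]] [[-8.48867710e-04 -3.01090719e-01  9.53595123e-01 -1.44058374e-01]
 [ 9.99999533e-01 -6.95822042e-04  6.70475068e-04 -2.84138706e-04]
 [ 4.61658685e-04  9.53595247e-01  3.01091169e-01 -7.70853256e-02]
 [ 0.00000000e+00  0.00000000e+00  0.00000000e+00  1.00000000e+00]]
```

View pics/w0.png

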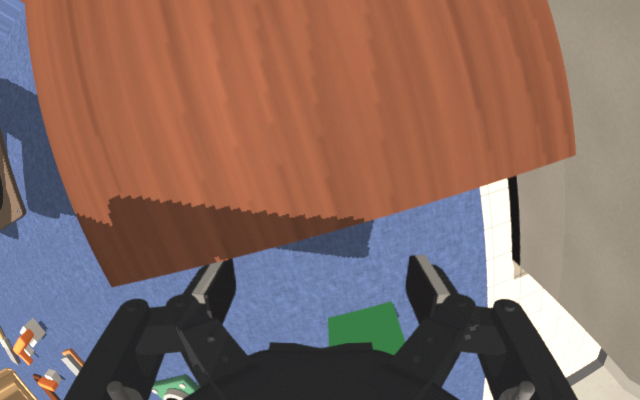

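```bash
python3 -m creep '0.3 -0.4 1 0;0.8 -0.95 0.5 -0.8;0.85 -1 0 -0.8;0.85 -1 0 -0.8;0.85 -1 0 -0.8;0.85 -1 0 -0.8;0.85 -1 0 -0.8;0.85 -1 0 -0.8;0.85 -1 0 -0.8;0.85 -1 -0.5 -0.8;0.85 -1 -0.5 -0.8;0.85 -1 -0.5 -0.8'
python3 -m creep '0.85 -1 -0.5 -0.3;0.85 -1 -0.5 0;0.5 -0.3 -0.3 0;0 0 0 0;0 0 0 0;0 0 0 0'
python3 - <<'E'
from h import *
wshot('w1')
E
```

```text
time: 1.75
ee_pos: [0.4851, 0.3047, 0.2321]
tcp_rot: [0.551, 0.444, 0.55, -0.443]
contact_force: [0.4, 0.1, 0.5]
opening: 1.001
time: 2.25
ee_pos: [0.5491, 0.2384, 0.1937]
tcp_rot: [0.544, 0.452, 0.544, -0.452]
contact_force: [-0.1, 0.0, 0.6]
opening: 1.0
t 2.25 p [0.5491 0.2384 0.1937] jawyaw 10.5 xaxis [ 0.  0. -1.] j [0.24  0.153 1.805 0.    1.183 0.057] F [-0.1  0.   0.6] M [-0.04  0.02 -0.02] op 1.0
```

View pics/w1.png

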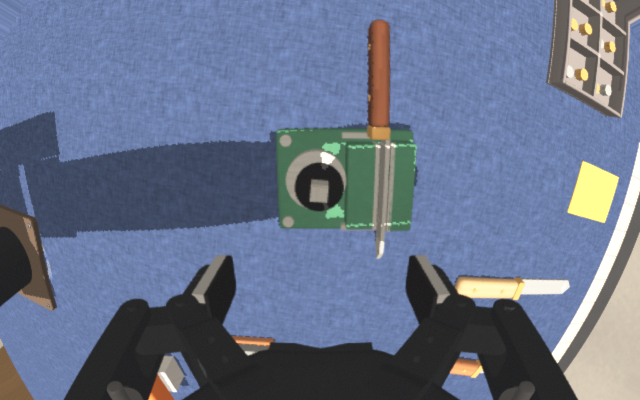

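The spindle shows at about (319,190) inside the black collar at (319,184), with the vice nearly square to the image. I'll enlarge it.

Run:
```python
from h import *
d=dict(np.load('w1.npz'));f=d['frame']
c=cv2.resize(f[145:225,275:365],None,fx=7,fy=7,interpolation=cv2.INTER_CUBIC)
cv2.imwrite('pics/w1c.png',c[:,:,::-1])
w=wcloud(d,d)
print('table',np.nanmedian(w[20:100,220:330,2]))
k=np.s_[150:220,290:350]
ww=w[k];hi=ww[...,2]>.062;print('top pts',hi.sum(),np.nanmedian(ww[hi],0))
r=cv2.minAreaRect((ww[hi][:,:2]*1e4).astype(np.float32));print(r)
co=(abs(ww[...,2]-.046)<.006);print(co.sum(),np.nanmedian(ww[co],0),cv2.minEnclosingCircle((ww[co][:,:2]*1e3).astype(np.float32)))
```

```text
table 0.0014886400569462666
top pts 321 [0.5472107  0.23814846 0.06913037]
((5475.296875, 2375.655517578125), (158.49363708496094, 167.8131866455078), 6.203818321228027)
2204 [0.54906669 0.24481437 0.04726228] ((555.2752685546875, 240.9481658935547), 40.52571105957031)
```

View pics/w1c.png

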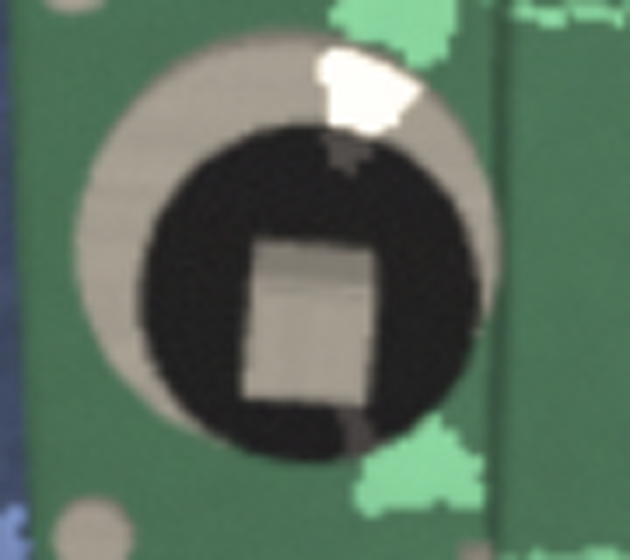

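Run:
```python
from h import *
d=dict(np.load('w1.npz'));f=d['frame']
q=np.array([[240,400],[370,407],[376,289],[250,282]])/7.+[275-.43,145-.43]
P=atz(d,d,q,.068)[:,:2];print(P,P.mean(0))
for i in range(4):
    e=P[(i+1)%4]-P[i];print(np.linalg.norm(e),np.degrees(np.arctan2(e[1],e[0]))%90)
g=f[145:225,275:365].max(-1);m=((g<70)).astype(np.uint8)
n,l,s,c=cv2.connectedComponentsWithStats(m);i=1+np.argmax(s[1:,4]);cn=max(cv2.findContours((l==i).astype(np.uint8),0,cv2.CHAIN_APPROX_NONE)[0],key=len)[:,0]
h=cv2.convexHull(cn)[:,0]+[275,145]
C=atz(d,d,h,.046)[:,:2];print(s[i],cv2.minEnclosingCircle((C*1e3).astype(np.float32)))
# vice yaw: block edge x~345 col & base
```

```text
[[0.54022487 0.22800774]
 [0.55709647 0.23014768]
 [0.55485719 0.2459318 ]
 [0.53876325 0.24390683]] [0.54773544 0.23699851]
0.01700676960507486 7.228592212076909
0.015942170133847352 8.074618826067152
0.016220830870761083 7.171374005602445
0.01596612617139378 5.2524910526293525
[  21   18   47   48 1311] ((547.1932373046875, 237.4179229736328), 24.05405044555664)
```

```bash
python3 -m creep '-0.1 -0.8 0 -0.24;-0.1 -1 0 -0.24;-0.1 -1 0 -0.24;-0.1 -1 0 -0.24;-0.1 -1 0 -0.24;-0.1 -1 0 -0.24;-0.1 -1 0 -0.24;-0.1 -1 0 -0.24;-0.1 -1 0 -0.24;-0.1 -1 0 -0.24;-0.1 -1 0 -0.24;-0.1 -1 0 -0.24'
python3 -m creep '-0.1 -1 0 0;-0.1 -1 0 0;0 -1 0 0;0 -0.9 0 0;0 0 0 0;0 0 0 0;0 0 0 0'
python3 - <<'E'
from h import *
wshot('w2')
E
```

```text
time: 3.3
ee_pos: [0.5134, -0.1161, 0.1945]
tcp_rot: [0.459, 0.539, 0.457, -0.538]
contact_force: [0.1, -0.5, -0.7]
opening: 1.003
time: 3.88
ee_pos: [0.5076, -0.2318, 0.1937]
tcp_rot: [0.458, 0.539, 0.458, -0.538]
contact_force: [-0.3, -0.0, 0.2]
opening: 0.996
t 3.88 p [ 0.5076 -0.2318  0.1937] jawyaw -9.24 xaxis [ 0.001  0.    -1.   ] j [-6.100e-01  6.400e-02  1.902e+00  1.000e-03  1.175e+00 -4.490e-01] F [-0.3 -0.   0.2] M [ 0.04 -0.05  0.  ] op 0.996
```

View pics/w2.png

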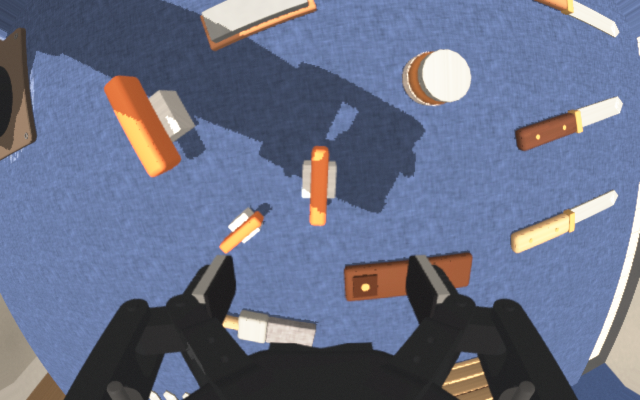

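Run:
```python
from h import *
d=dict(np.load('w2.npz'));f=d['frame']
x0,y0=290,130
hsv=cv2.cvtColor(f,cv2.COLOR_RGB2HSV)[y0:240,x0:350]
m=((hsv[...,0]<18)&(hsv[...,1]>130)).astype(np.uint8)
cn=max(cv2.findContours(m,0,cv2.CHAIN_APPROX_NONE)[0],key=len)[:,0]+[x0,y0]
P=atz(d,d,cn,.058)[:,:2];print(cv2.minAreaRect((P*1e3).astype(np.float32)))
w=wcloud(d,d)[y0:240,x0:350];k=(w[...,2]>.053)
print(np.nanmedian(w[k],0),cv2.minAreaRect((w[k][:,:2]*1e3).astype(np.float32)))
k=abs(w[...,2]-.028)<.003;k&=(m==0);print('hub',k.sum(),cv2.minAreaRect((w[k][:,:2]*1e3).astype(np.float32)))
cv2.imwrite('pics/w2c.png',cv2.resize(f[y0:240,x0:350],None,fx=5,fy=5,interpolation=cv2.INTER_CUBIC)[:,:,::-1])
```

```text
((506.58441162109375, -228.34951782226562), (75.93701171875, 15.612237930297852), 79.05130767822266)
[ 0.50635534 -0.22801504  0.05891533] ((505.9282531738281, -230.57936096191406), (74.38736724853516, 15.984601020812988), 78.93352508544922)
hub 514 ((506.77789306640625, -230.47067260742188), (34.71127700805664, 33.76103591918945), 80.01190185546875)
```

View pics/w2c.png

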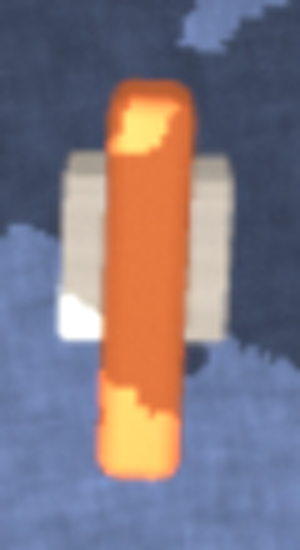

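```bash
python3 -m creep '-0.04 0.08 -0.8 -0.18;0 0 -1 0;0 0 -1 0;0 0 -1 0;0 0 -0.8 0;0 0 -0.5 0;0 0 -0.25 0;0 0 0 0;0 0 0 0;0 0 0 0'
python3 - <<'E'
from h import *
wshot('w3')
E
```

```text
time: 4.77
ee_pos: [0.5074, -0.231, 0.0344]
tcp_rot: [0.453, 0.544, 0.451, -0.543]
contact_force: [0.1, -0.8, -0.2]
opening: 1.003
t 4.77 p [ 0.5074 -0.231   0.0344] jawyaw -10.51 xaxis [ 0.003 -0.002 -1.   ] j [-0.609  0.277  1.989  0.     0.872 -0.426] F [ 0.1 -0.8 -0.2] M [ 0.   -0.02  0.04] op 1.003
```

View pics/w3.png

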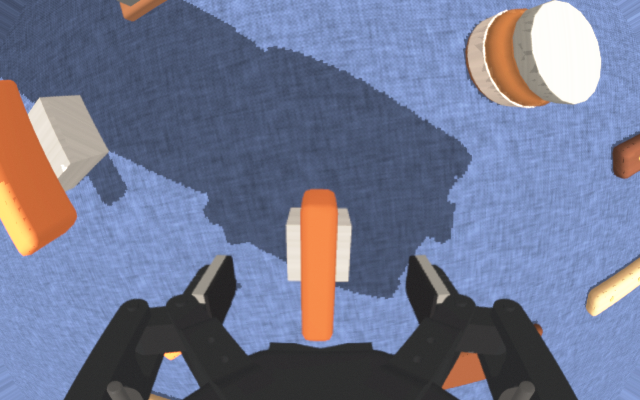

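The bar is centred between the pads, at column 319. I'll close on it.

```bash
python3 -m creep '0 0 0 0;0 0 0 0;0 0 0 0;0 0 0 0;0 0 0 0;0 0 0 0;0 0 0 0;0 0 0 0;0 0 0 0;0 0 0 0' 1 80
python3 - <<'E'
from h import *
wshot('w4')
E
```

```text
time: 5.65
ee_pos: [0.5064, -0.231, 0.033]
tcp_rot: [0.452, 0.544, 0.452, -0.544]
contact_force: [0.4, -0.6, 3.1]
opening: 0.169
t 5.65 p [ 0.5064 -0.231   0.033 ] jawyaw -10.55 xaxis [ 0.001 -0.    -1.   ] j [-0.61   0.279  1.99  -0.     0.872 -0.426] F [ 0.4 -0.6  3.1] M [-0.03  0.03 -0.04] op 0.169
```

View pics/w4.png

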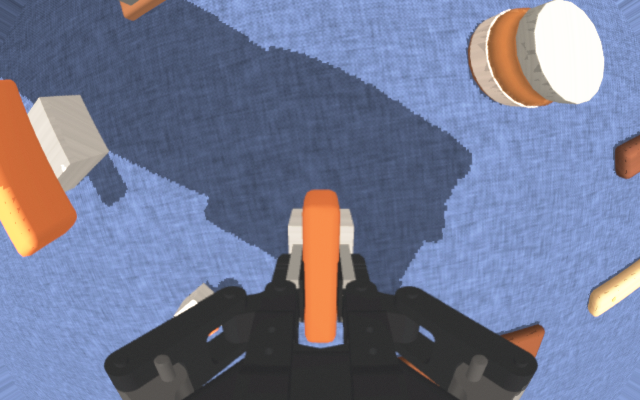

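Run:
```python
from h import *
d=dict(np.load('w4.npz'))
P=atz(d,d,[[320.5,190],[320.5,341.5]],.058);print(P,P.mean(0))
w=wcloud(d,d)
hsv=cv2.cvtColor(d['frame'],cv2.COLOR_RGB2HSV)
m=(hsv[...,0]<18)&(hsv[...,1]>130);m[:,:295]=0;m[:,345:]=0;m[:180]=0
k=m&(w[...,2]>.053);print(np.nanmedian(w[k][:,2]),cv2.minAreaRect((w[k][:,:2]*1e3).astype(np.float32)))
k=(abs(w[...,2]-.028)<.004);k[:,:280]=0;k[:,360:]=0;k[:200]=0;k[300:]=0;print('hub',cv2.minAreaRect((w[k][:,:2]*1e3).astype(np.float32)))
```

```text
[[ 0.51434585 -0.18780011  0.058     ]
 [ 0.49968749 -0.26634985  0.058     ]] [ 0.50701667 -0.22707498  0.058     ]
0.059032767948671114 ((506.1996765136719, -229.90689086914062), (74.47545623779297, 16.148530960083008), 79.07797241210938)
hub ((508.0807189941406, -221.3574981689453), (15.896866798400879, 34.6349983215332), 79.13618469238281)
```

```bash
python3 -m creep '0 0 0.3 0;0 0 0.7 0;0 0 1 0;0 0 1 0;0 0 0.8 0;0.1 0.5 0.3 0.2;0.1 0.8 0 0.25;0.1 0.9 0 0.25;0.1 0.9 0 0.25;0.1 0.9 0 0.25;0.1 0.9 0 0.25;0.1 0.9 0 0.25'
python3 -m creep '0.1 0.9 0 0.25;0.1 0.9 0 0.2;0.1 0.9 0 0.2;0.1 0.9 0 0.2;0.1 0.9 0 0.2;0.1 0.9 0 0;0.1 0.9 0 0;0.08 0.9 0 0;0 0.9 0 0;0 0.8 0 0;0 0.5 0 0;0 0.26 0 0'
python3 -m creep '0 0 0 0;0 0 0 0;0 0 0 0'
python3 - <<'E'
from h import *
wshot('w5')
E
```

```text
time: 6.7
ee_pos: [0.5264, -0.0552, 0.1554]
tcp_rot: [0.505, 0.495, 0.506, -0.495]
contact_force: [0.2, 0.3, -0.6]
opening: 0.166
time: 7.7
ee_pos: [0.5495, 0.2349, 0.1553]
tcp_rot: [0.535, 0.461, 0.536, -0.462]
contact_force: [-0.1, 0.5, -1.0]
opening: 0.171
time: 7.95
ee_pos: [0.5504, 0.2321, 0.1555]
tcp_rot: [0.535, 0.462, 0.535, -0.463]
contact_force: [-0.1, -0.5, -1.1]
opening: 0.173
t 7.95 p [0.5504 0.2321 0.1555] jawyaw 8.31 xaxis [-0.001 -0.001 -1.   ] j [ 0.229  0.191  1.836 -0.     1.116  0.085] F [-0.1 -0.5 -1.1] M [ 0.   -0.04 -0.07] op 0.173
```

View pics/w5.png

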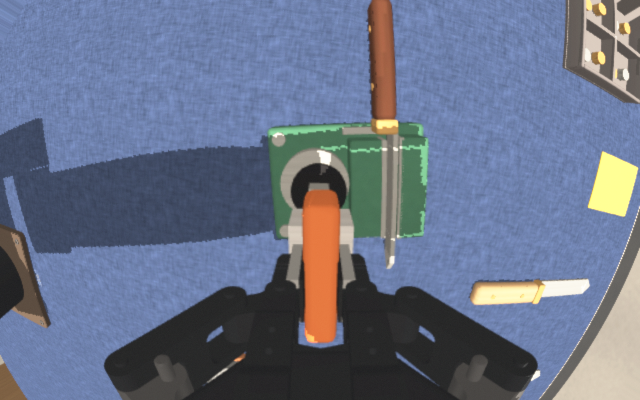

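```bash
python3 -m creep '-0.09 0.12 -0.3 -0.19;0 0 -0.6 0;0 0 -0.5 0;0 0 -0.3 0;0 0 0 0;0 0 0 0'
python3 - <<'E'
from h import *
wshot('w6')
p=vision.capture('scene');save(p,'s6');cv2.imwrite('pics/s6c.png',cv2.resize(p['frame'][150:260,400:520],None,fx=5,fy=5,interpolation=cv2.INTER_CUBIC)[:,:,::-1])
E
```

```text
time: 8.5
ee_pos: [0.5477, 0.236, 0.1043]
tcp_rot: [0.529, 0.468, 0.53, -0.469]
contact_force: [-0.3, 0.0, -0.5]
opening: 0.17
t 8.5 p [0.5477 0.236  0.1043] jawyaw 6.99 xaxis [-0.001 -0.    -1.   ] j [ 0.237  0.251  1.868 -0.     1.024  0.115] F [-0.3  0.  -0.5] M [-0.03  0.02 -0.  ] op 0.17
```

View pics/s6c.png

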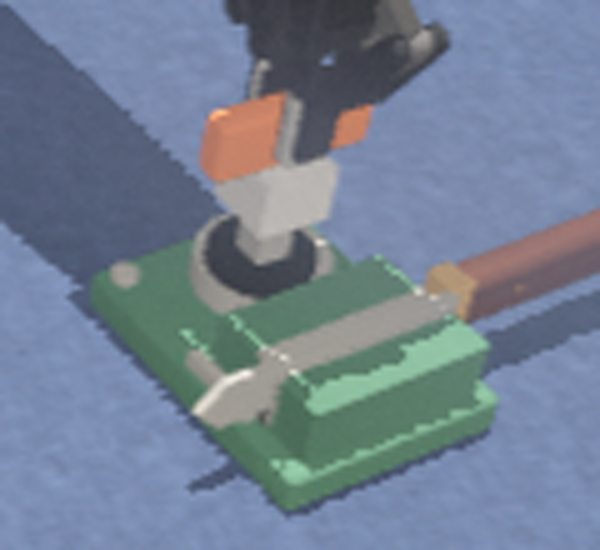

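View pics/w6.png

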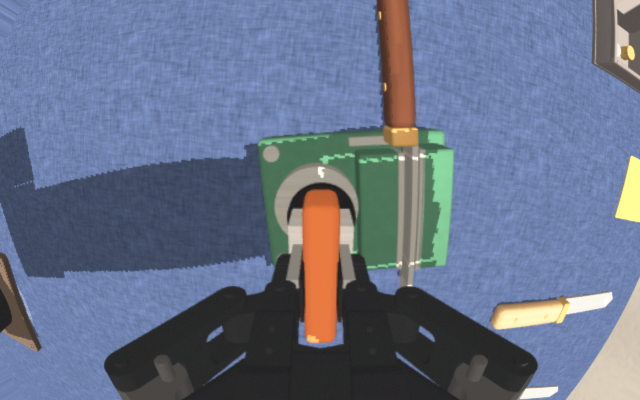

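The hub hovers just over the spindle and looks centred. I'll lower it gently and watch the force.

```bash
python3 -m creep '0 0 -0.1 0;0 0 -0.1 0;0 0 -0.1 0;0 0 0 0;0 0 0 0'; python3 -c "
from h import *;st()"
```

```text
time: 9.02
ee_pos: [0.5476, 0.2366, 0.0953]
tcp_rot: [0.53, 0.468, 0.53, -0.468]
contact_force: [-0.4, -0.1, -1.2]
opening: 0.171
t 9.02 p [0.5476 0.2366 0.0953] jawyaw 7.05 xaxis [-0.001 -0.    -1.   ] j [ 0.238  0.263  1.872 -0.     1.008  0.115] F [-0.4 -0.1 -1.2] M [ 0.01 -0.03  0.01] op 0.171
```

```bash
python3 -m creep '0 0 -0.1 0;0 0 -0.1 0;0 0 -0.1 0;0 0 -0.1 0;0 0 0 0'; python3 -c "
from h import *;st()"
```

```text
time: 9.43
ee_pos: [0.5472, 0.2365, 0.0826]
tcp_rot: [0.529, 0.468, 0.53, -0.469]
contact_force: [0.2, -0.5, -1.7]
opening: 0.166
t 9.43 p [0.5472 0.2365 0.0826] jawyaw 7.05 xaxis [-0.002 -0.    -1.   ] j [ 0.238  0.28   1.877 -0.     0.986  0.115] F [ 0.2 -0.5 -1.7] M [-0.04 -0.03 -0.  ] op 0.166
```

```bash
python3 -m creep '0 0 -0.06 0;0 0 -0.06 0;0 0 -0.04 0;0 0 0 0;0 0 0 0'; python3 -c "
from h import *;st()"
```

```text
time: 9.85
ee_pos: [0.548, 0.2367, 0.079]
tcp_rot: [0.53, 0.468, 0.53, -0.468]
contact_force: [1.1, -0.6, -0.9]
opening: 0.172
t 9.85 p [0.548  0.2367 0.079 ] jawyaw 7.05 xaxis [ 0.  0. -1.] j [ 0.238  0.286  1.878 -0.     0.977  0.115] F [ 1.1 -0.6 -0.9] M [-0.03  0.05  0.02] op 0.172
```

```bash
python3 -m creep '0 0 -0.04 0;0 0 -0.04 0;0 0 0 0;0 0 0 0'; python3 -c "
from h import *;st()"
```

```text
time: 10.18
ee_pos: [0.5481, 0.2367, 0.0789]
tcp_rot: [0.53, 0.468, 0.53, -0.468]
contact_force: [-5.9, -2.0, 9.8]
opening: 0.171
t 10.18 p [0.5481 0.2367 0.0789] jawyaw 7.06 xaxis [-0. -0. -1.] j [ 0.238  0.287  1.877 -0.     0.978  0.115] F [-5.9 -2.   9.8] M [-0.31  0.89 -0.08] op 0.171
```

Contact at the expected height (TCP 0.079), so the hub is seated. I'll start turning clockwise.

```bash
python3 -m creep '0 0 0 -0.3;0 0 0 -0.3;0 0 0 -0.3;0 0 0 -0.3;0 0 0 -0.3;0 0 0 -0.3;0 0 0 0;0 0 0 0'; python3 -c "
from h import *;st()"
```

```text
time: 10.85
ee_pos: [0.5485, 0.2367, 0.0789]
tcp_rot: [0.476, 0.523, 0.476, -0.523]
contact_force: [-4.0, -2.0, 9.2]
opening: 0.174
t 10.85 p [0.5485 0.2367 0.0789] jawyaw -5.33 xaxis [ 0.001 -0.    -1.   ] j [ 0.238  0.287  1.877 -0.     0.977  0.331] F [-4.  -2.   9.2] M [-0.25  0.71 -0.04] op 0.174
```

```bash
python3 -m creep '0 0 0 -0.4;0 0 0 -0.4;0 0 0 -0.4;0 0 0 -0.4;0 0 0 -0.4;0 0 0 -0.4;0 0 0 -0.4;0 0 0 -0.4;0 0 0 0;0 0 0 0'; python3 -c "
from h import *;st()"
```

```text
time: 11.68
ee_pos: [0.5483, 0.2367, 0.0789]
tcp_rot: [0.368, 0.604, 0.368, -0.604]
contact_force: [-4.1, -1.3, 9.5]
opening: 0.17
t 11.68 p [0.5483 0.2367 0.0789] jawyaw -27.33 xaxis [ 0. -0. -1.] j [ 0.238  0.287  1.877 -0.     0.978  0.715] F [-4.1 -1.3  9.5] M [-0.27  0.8  -0.05] op 0.17
```

Run:
```python
from h import *
wshot('w7')
```

```text
t 11.68 p [0.5483 0.2367 0.0789] jawyaw -27.33 xaxis [ 0. -0. -1.] j [ 0.238  0.287  1.877 -0.     0.978  0.715] F [-4.1 -1.3  9.5] M [-0.27  0.8  -0.05] op 0.17
```

View pics/w7.png

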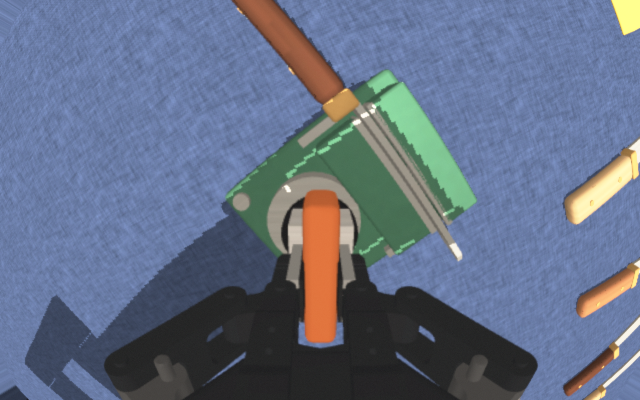

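The bar is still square in the gripper and the turn follows. I'll continue towards the stop.

```bash
python3 -m creep '0 0 0 -0.4;0 0 0 -0.4;0 0 0 -0.4;0 0 0 -0.4;0 0 0 -0.4;0 0 0 -0.4;0 0 0 -0.4;0 0 0 -0.4;0 0 0 -0.4;0 0 0 -0.4;0 0 0 0;0 0 0 0'; python3 -c "
from h import *;st()"
python3 -m creep '0 0 0 -0.3;0 0 0 -0.3;0 0 0 -0.3;0 0 0 0;0 0 0 0'; python3 -c "
from h import *;st()"
```

```text
time: 12.73
ee_pos: [0.5482, 0.2372, 0.0789]
tcp_rot: [0.213, 0.674, 0.214, -0.674]
contact_force: [-3.3, -0.7, 8.3]
opening: 0.172
t 12.73 p [0.5482 0.2372 0.0789] jawyaw -54.84 xaxis [ 0.     0.001 -1.   ] j [2.380e-01 2.870e-01 1.877e+00 1.000e-03 9.770e-01 1.195e+00] F [-3.3 -0.7  8.3] M [-0.08  0.7  -0.08] op 0.172
time: 13.15
ee_pos: [0.5483, 0.2371, 0.0789]
tcp_rot: [0.177, 0.685, 0.177, -0.684]
contact_force: [-3.9, -0.4, 9.5]
opening: 0.17
t 13.15 p [0.5483 0.2371 0.0789] jawyaw -61.03 xaxis [ 0.     0.001 -1.   ] j [2.380e-01 2.870e-01 1.877e+00 1.000e-03 9.770e-01 1.303e+00] F [-3.9 -0.4  9.5] M [-0.06  0.75 -0.08] op 0.17
```

```bash
for i in 1 ; do python3 -m creep '0 0 0 -0.3;0 0 0 -0.3;0 0 0 -0.3;0 0 0 0;0 0 0 0'; python3 -c "
from h import *;st()"; done
python3 -m creep '0 0 0 -0.3;0 0 0 -0.2;0 0 0 0;0 0 0 0'; python3 -c "
from h import *;st()"
```

```text
time: 13.57
ee_pos: [0.5482, 0.2371, 0.0789]
tcp_rot: [0.14, 0.693, 0.14, -0.693]
contact_force: [-4.3, -0.7, 9.2]
opening: 0.169
t 13.57 p [0.5482 0.2371 0.0789] jawyaw -67.21 xaxis [ 0.     0.001 -1.   ] j [2.380e-01 2.870e-01 1.877e+00 1.000e-03 9.770e-01 1.411e+00] F [-4.3 -0.7  9.2] M [-0.07  0.82  0.07] op 0.169
time: 13.9
ee_pos: [0.5478, 0.2373, 0.0789]
tcp_rot: [-0.119, -0.697, -0.119, 0.697]
contact_force: [-5.9, 0.3, 9.2]
opening: 0.171
t 13.9 p [0.5478 0.2373 0.0789] jawyaw -70.63 xaxis [-0.001  0.001 -1.   ] j [2.390e-01 2.870e-01 1.877e+00 1.000e-03 9.780e-01 1.471e+00] F [-5.9  0.3  9.2] M [ 0.02  0.93 -0.  ] op 0.171
```

```bash
python3 -m creep '0 0 0 -0.2;0 0 0 -0.2;0 0 0 0;0 0 0 0'; python3 -c "
from h import *;st()"
python3 -m creep '0 0 0 -0.2;0 0 0 -0.2;0 0 0 0;0 0 0 0'; python3 -c "
from h import *;st()"
```

```text
time: 14.23
ee_pos: [0.5478, 0.2373, 0.0789]
tcp_rot: [-0.103, -0.699, -0.103, 0.7]
contact_force: [-4.7, 0.1, 9.6]
opening: 0.168
t 14.23 p [0.5478 0.2373 0.0789] jawyaw -73.22 xaxis [-0.001  0.    -1.   ] j [0.239 0.287 1.877 0.    0.978 1.517] F [-4.7  0.1  9.6] M [-0.02  0.93  0.53] op 0.168
time: 14.57
ee_pos: [0.5478, 0.2373, 0.0789]
tcp_rot: [-0.088, -0.702, -0.087, 0.702]
contact_force: [-4.5, -0.4, 9.6]
opening: 0.17
t 14.57 p [0.5478 0.2373 0.0789] jawyaw -75.82 xaxis [-0.    -0.001 -1.   ] j [ 2.390e-01  2.870e-01  1.877e+00 -1.000e-03  9.780e-01  1.563e+00] F [-4.5 -0.4  9.6] M [0.08 0.93 0.94] op 0.17
```

```bash
python3 -m creep '0 0 0 -0.2;0 0 0 -0.2;0 0 0 0;0 0 0 0'
python3 - <<'E'
from h import *
wshot('w8')
p=vision.capture('scene');save(p,'s8');cv2.imwrite('pics/s8c.png',cv2.resize(p['frame'][150:260,400:520],None,fx=5,fy=5,interpolation=cv2.INTER_CUBIC)[:,:,::-1])
E
```

```text
time: 14.9
ee_pos: [0.5478, 0.2373, 0.0789]
tcp_rot: [-0.072, -0.703, -0.071, 0.704]
contact_force: [-6.7, 0.7, 10.6]
opening: 0.176
t 14.9 p [0.5478 0.2373 0.0789] jawyaw -78.44 xaxis [-0.    -0.001 -1.   ] j [ 2.390e-01  2.870e-01  1.877e+00 -1.000e-03  9.780e-01  1.609e+00] F [-6.7  0.7 10.6] M [0.14 1.   1.39] op 0.176
```

View pics/w8.png

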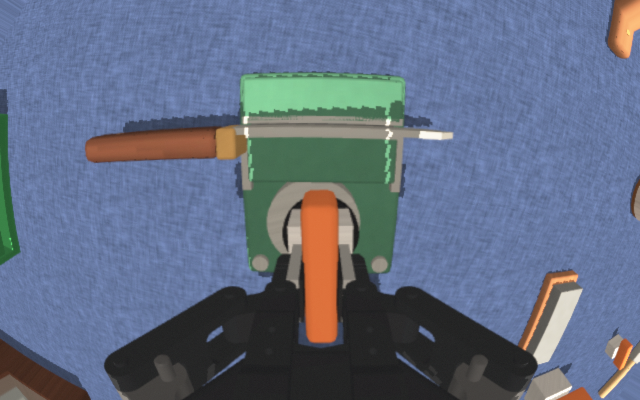

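View pics/s8c.png

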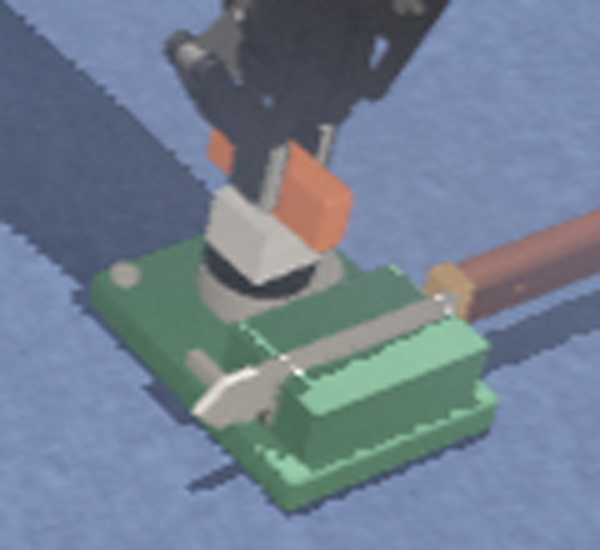

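```bash
python3 -m creep '0 0 0 -0.2;0 0 0 -0.2;0 0 0 -0.2;0 0 0 -0.2;0 0 0 0;0 0 0 0;0 0 0 0'
python3 - <<'E'
from h import *
wshot('w9')
d=dict(np.load('w9.npz'))
f=d['frame'];hsv=cv2.cvtColor(f,cv2.COLOR_RGB2HSV)
w=wcloud(d,d)
m=(hsv[...,0]<18)&(hsv[...,1]>130);m[:,:295]=0;m[:,345:]=0;m[:180]=0;m[350:]=0
k=m&(w[...,2]>.09);print(np.nanmedian(w[k][:,2]),cv2.minAreaRect((w[k][:,:2]*1e3).astype(np.float32)))
E
```

```text
time: 15.58
ee_pos: [0.5484, 0.2374, 0.079]
tcp_rot: [0.039, 0.707, 0.038, -0.705]
contact_force: [-3.8, 1.0, 9.0]
opening: 0.172
t 15.58 p [0.5484 0.2374 0.079 ] jawyaw -83.73 xaxis [ 0.002 -0.002 -1.   ] j [ 0.24   0.287  1.877 -0.003  0.977  1.703] F [-3.8  1.   9. ] M [0.28 0.69 2.04] op 0.172
0.10499396790935246 ((548.5917358398438, 237.15899658203125), (74.97239685058594, 16.269447326660156), 10.70528507232666)
```

View pics/w9.png

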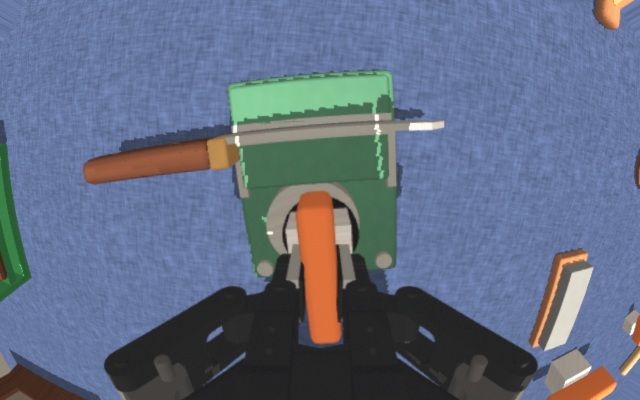

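Run:
```python
from h import *
for n in ['w4','w5','w6','w7','w8','w9']:
    d=dict(np.load(n+'.npz'))
    f=d['frame'];hsv=cv2.cvtColor(f,cv2.COLOR_RGB2HSV)
    m=((hsv[...,0]<18)&(hsv[...,1]>130)).astype(np.uint8);m[:,:295]=0;m[:,345:]=0;m[:185]=0;m[260:]=0
    # centreline of bar front part by row
    L=[];Rr=[]
    for r in range(200,256):
        c=np.where(m[r])[0]
        L.append([c.min()-.5,r]);Rr.append([c.max()+.5,r])
    z=d['ee_pos'][2]-.033+.058
    a=[]
    for e in (L,Rr):
        P=atz(d,d,e,z)[:,:2];v=cv2.fitLine((P*1e3).astype(np.float32),2,0,.01,.01).ravel();a.append(np.degrees(np.arctan2(v[1],v[0]))%180)
    print(n,'jaw+90',round((np.degrees(yaw(d))+90)%180,2),'bar edges',np.round(a,2))
```

```text
w4 jaw+90 79.45 bar edges [77.69 80.44]
w5 jaw+90 98.31 bar edges [97.14 98.59]
w6 jaw+90 96.99 bar edges [95.88 97.28]
w7 jaw+90 62.67 bar edges [61.17 62.98]
w8 jaw+90 11.56 bar edges [11.5  13.49]
w9 jaw+90 6.27 bar edges [ 7.87 11.31]
```

The bar slipped about 3° in the pads at 2 N·m, so the spindle is against its stop. I'll ease the torque off within the bore's slack and then let go.

```bash
python3 -m creep '0 0 0 0.2;0 0 0 0.2;0 0 0 0.2;0 0 0 0;0 0 0 0'; python3 -c "
from h import *;st()"
python3 -m creep '0 0 0 0;0 0 0 0;0 0 0 0;0 0 0 0;0 0 0 0;0 0 0 0;0 0 0 0' 0 ; python3 -c "
from h import *;wshot('w10')"
```

```text
time: 16.05
ee_pos: [0.5484, 0.2374, 0.079]
tcp_rot: [0.062, 0.705, 0.062, -0.704]
contact_force: [-3.9, 0.2, 9.1]
opening: 0.173
t 16.05 p [0.5484 0.2374 0.079 ] jawyaw -79.97 xaxis [ 0.001 -0.    -1.   ] j [ 2.390e-01  2.870e-01  1.877e+00 -1.000e-03  9.770e-01  1.635e+00] F [-3.9  0.2  9.1] M [0.08 0.59 0.9 ] op 0.173
time: 16.63
ee_pos: [0.5478, 0.2365, 0.0763]
tcp_rot: [-0.06, -0.704, -0.06, 0.705]
contact_force: [-0.5, 0.4, -0.7]
opening: 1.0
t 16.63 p [0.5478 0.2365 0.0763] jawyaw -80.29 xaxis [-0. -0. -1.] j [0.238 0.29  1.879 0.    0.973 1.639] F [-0.5  0.4 -0.7] M [0.01 0.02 0.02] op 1.0
```

View pics/w10.png

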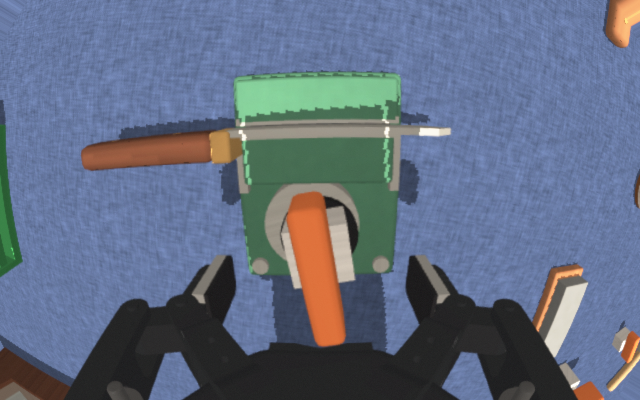

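```bash
python3 -m creep '0 0 0.3 0;0 0 0.6 0;0 0 0.9 0;0 0 1 0;0 0 0.7 0;0 0 0.4 0;0 0 0 0;0 0 0 0;0 0 0 0'
python3 - <<'E'
from h import *
s,d=wshot('w11')
f=d['frame'];hsv=cv2.cvtColor(f,cv2.COLOR_RGB2HSV)
w=wcloud(d,s)
m=(hsv[...,0]<18)&(hsv[...,1]>130)
k=m&(w[...,2]>.095)&(np.hypot(w[...,0]-.548,w[...,1]-.237)<.06);print(np.nanmedian(w[k][:,2]),cv2.minAreaRect((w[k][:,:2]*1e3).astype(np.float32)))
k=(abs(w[...,2]-.074)<.004)&~m&(np.hypot(w[...,0]-.548,w[...,1]-.237)<.035);print('hub',np.nanmedian(w[k][:,2]),cv2.minAreaRect((w[k][:,:2]*1e3).astype(np.float32)))
p=vision.capture('scene');save(p,'s11');cv2.imwrite('pics/s11c.png',cv2.resize(p['frame'][150:260,400:520],None,fx=5,fy=5,interpolation=cv2.INTER_CUBIC)[:,:,::-1])
E
```

```text
time: 17.43
ee_pos: [0.5468, 0.2364, 0.1916]
tcp_rot: [-0.06, -0.703, -0.06, 0.706]
contact_force: [-0.2, 0.4, -0.9]
opening: 0.999
t 17.43 p [0.5468 0.2364 0.1916] jawyaw -80.27 xaxis [-0.003 -0.001 -1.   ] j [0.238 0.151 1.811 0.    1.183 1.639] F [-0.2  0.4 -0.9] M [ 0.   -0.01  0.02] op 0.999
0.10504844582132597 ((548.4187622070312, 237.4925994873047), (73.614501953125, 16.207889556884766), 18.677494049072266)
hub 0.07544267965714746 ((547.7910766601562, 237.30087280273438), (34.78135299682617, 34.67770767211914), 19.213855743408203)
```

View pics/w11.png

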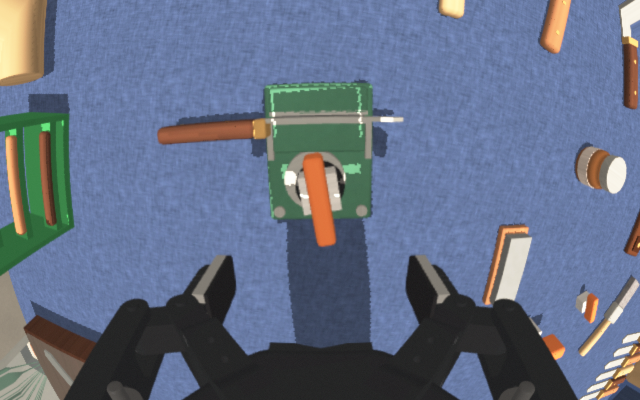

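View pics/s11c.png

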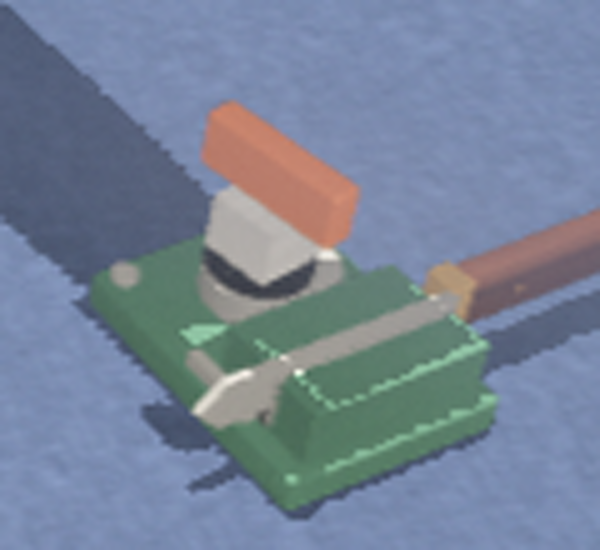

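The handle sits flat on the collar: bar top at 0.105 m, hub top at 0.075 m. It is centred at (0.548, 0.237) and rests where resistance began. Nothing else has moved.

```bash
python3 -c "
from h import *
st();print(workorder.hand_in())"
```

```text
t 17.53 p [0.5466 0.2363 0.191 ] jawyaw -80.27 xaxis [-0.004 -0.001 -1.   ] j [ 0.238  0.151  1.812 -0.     1.183  1.639] F [-0.1 -0.7 -0.9] M [-0.04  0.02 -0.03] op 1.0
the job is handed in; nothing more can be done
None
```

I put the middle-sized T-handle on the vice's spindle, turned it clockwise to the end stop, let go and backed off. The job was handed in at 17.5 s of the 53 s allowed.

**Seating:** The hub met the collar with the tool at 0.079 m, the height expected for fully home. After release, the bar top measured 0.105 m against 0.104 m nominal. The hub is centred on the spindle to within about 1 mm.

**Turning:** I stopped when the turning resistance had climbed to about 2 N·m. At that point the bar slipped about 3° in the gripper, so I eased back before opening.

**Spindle angle (not read directly):** After release the handle sprang back about 9°. It now rests about 78° from its start, against 74.5° for the full turn plus up to about 6° of play in the bore. It came to rest about where the resistance began, which fits the spindle being at its stop.

**Surroundings:** I saw no contact with the jar, whetstone or sheath. I checked that by eye in the pictures rather than measuring their positions again. The highest contact force I read was about 11 N. The gripper is open and clear of everything.

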